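# Load the label roll on the blood-collection tray, then lift the tray level

### The arm

A 7-joint arm with a two-finger parallel gripper is mounted at the origin on a cart in front of the work surface, level with it; the furniture and walls round the work are solid. World frame = base frame: x ahead of the robot, y to its left, z up, the work surface at z = 0. Lengths are in m, angles in rad, forces in N, time in s.
With the tool pointing down it reaches from about 0.425 to 1.025 m from the base axis. Payload 9.4 kg.
Tool frame: the origin (TCP) lies at the very end of the fingers, on their centre line; the grasp point (between the pads) lies 19 mm behind it (arm.grip_depth is the distance from the TCP to the grasp point, in m); z points along the fingers, y is the line along which they close (so a half turn about z gives the same grasp; the last joint's range is limited). The gripper opens to 85 mm and grips with 20 to 120 N. Pads are 22 mm wide; open, the fingers measure 114 mm over their backs; the gripper's body (76 mm by 85 mm) begins 54 mm behind the grasp point. The pads swing forward as they close: fully open they stand 13 mm farther back than shut.
Start: joints at [1.253, 0.599, -0.003, 1.599, 0.002, 0.943, -0.08], TCP at [0.173, -0.704, 0.231] pointing down, gripper open.
Joint ranges: [-2.57, 2.57], [-0.35, 1.97], [-1.29, 1.29], [0.11, 2.56], [-1.05, 4.19], [0.11, 1.86], [-2.63, 2.63]. Speed limits (rad/s): [2.22, 2.22, 3.01, 3.01, 3.14, 3.14, 3.14].

### API

Orientations are given as a rotation vector (axis times angle).
In Python, from rig import arm, capture, workorder gives the robot as it stands. The module is installed in compiled form; this text tells all that it offers.
- The arm moves only by the tool arm_command, never from a script. Its argument "series" is a list of rows, each a list of 3 entries, a list of its own where there are three numbers: the shift along the tool's x, y, z in cm, then the turn about the tool's z in degrees, then the opening, from -1 (shut) to 1 (fully open). In form: [[[x, y, z], turn, grip], ...]. A call has 1 to 10 rows; each row is the pose to reach, as a shift and turn from the pose commanded when the call began, along the tool's axes at that moment; what a row does not reach only later rows make up. A row lasts 1/10 s, in which the tool goes at most 50 mm and 8.59 degrees, less where a joint would pass 70% of its speed; a pose out of reach is approached as far as the arm can. A call with a gripper value outside its range is refused whole. The fingers move at their own pace and stop on an object; "force" is the grip in N (left out, the last holds). Time passes only in rows, so rows that repeat a pose let the fingers close. It gives the time, the measured TCP pose, the force, the opening and the grip force at its end, in the units of the state.
- arm.observe(): the state, without advancing time (a new reading comes with each control period).
- capture(name): name is "scene" or "top" or "wrist"; returns a dict with "pixels" (480x640x3 uint8, red, green, blue), "intrinsics" (3x3 intrinsics, pixels), "rvec" (rotation vector, rad) and "tvec" (3), from world to camera coordinates, as OpenCV has them; the wrist camera has in their place "hand_eye" (4x4, takes a point from camera to tool coordinates, whose origin is the TCP and whose axes are the flange's). Camera axes: x right, y down, z forward; pixel columns grow to the right and rows downward; lengths in m; the calibration is good to about 2 mm. A picture is of the moment at which its call begins: read the wrist's pose just before it. There is no depth.
- workorder.close_job(): hands the job in; it is judged then, once.
The state is a dict: "t": time; "joints": joint angles; "joint_velocities": joint speeds; "tau": joint torques, N m; "position": TCP position; "tool_rot": TCP orientation; "contact_force": force on the tool from outside, world axes, zero at the start; "moment": the same for the moment, N m; "grip_width": finger opening in m; "grasp_force": force on a finger pad.
Only numpy, scipy, OpenCV 4.12 (cv2) and the standard library are available. Lean on these libraries where they do the work, as an engineer would, in place of code of your own. Each camera call takes 0.05 s, during which the arm holds its last target. There are 200 camera calls.

### The job

Get the blue blood-collection tray ready for the round: put the white roll of labels over the upright steel spindle at the end of the tray so that it sits fully down on its seat, and let go of it. Then take the tray by its central handle, lift it more than 10 cm clear of the worktop, and hold it there level and still for two seconds, with everything still in its place in the tray; the program finishes while holding the tray up by the handle. Keep the tray level all the way, and do not knock over or push the other things on the worktop.

Things in the scene. Friction and masses are not known exactly. Their poses are not given: they have to be found in the camera images.
- tray: loose blue plastic tray, 150 x 320 mm, walls 42 mm high, about 0.5 kg with contents. Origin at the centre of its underside, y along its long side, z up. The spindle is at its -y end, the handle over its middle, tubes (tops 79 mm up) along the -x side, two cups (tops up to 72 mm) at the +y end. With the roll on it balances within 10 mm of the handle's middle
- tray_handle (a point): middle of the grey, black-ribbed handle grip, 145 mm above the tray's underside. The grip is a level bar along the tray's y axis: 18 mm across (tray x), 22 mm high, 86 mm long, between two posts whose outer faces are 57 mm either side of the middle and whose tops are 154 mm above the underside; the space beside and below it is free down to 80 mm above the underside
- tray_seat (a point): centre of the round seat on which the roll must sit, on the spindle's axis, 46 mm above the tray's underside and 119 mm from the tray's centre along its -y axis. The seat stands 4 mm above the clear deck round it, which is level with the tray's walls (42 mm)
- spindle_tip (a point): top of the upright steel spindle, 51 mm above the seat; the spindle is 13 mm in diameter, with its top 11 mm tapered to a blunt point
- label_roll: loose white roll of labels, 67 mm in diameter, 39 mm high, flat on the worktop with its hole upright; 40 to 90 g, firm enough to grip across its diameter. Origin at the centre of its underside, z along the hole. The hole looks 25 mm wide but lets only about 16 mm through: 1.5 to 3 mm to spare round the spindle. Either flat side may go down
- yellow_cup: loose specimen cup with a yellow lid, 62 mm in diameter, 68 mm high, standing in a collar at the tray's +y end; origin at the centre of its underside. It stays in the tray
- tube_a: loose sample tube with a lilac cap, 16 mm in diameter at the cap, 74 mm long, standing upright in the tray's rack; origin at its lower end. It stays in the rack
- tube_b: a second tube like tube_a, also standing in the rack
- red_cup: bystander: specimen cup with a red lid, 62 mm in diameter, 68 mm high; origin at the centre of its underside. It stands on the front strip of the worktop as the roll does, and the two may have changed places
- timer: bystander: white bench timer, 76 x 76 x 22 mm, flat on the worktop at the left front; origin at the centre of its underside
Not all that is in view belongs to the job. Of the things that look like the label_roll, the middle-sized one is meant.

How it is judged:
On the way, in this order (a step that is already met when the one before it is completed fails the run):
1. the roll sits fully down on its seat, on the spindle, let go, while the tray still stands on the worktop ((z of label_roll in the frame of tray_seat between -0.004 and 0.004 m or z of label_roll in the frame of tray_seat between 0.035 and 0.043 m) and x of label_roll in the frame of tray_seat between -0.006 and 0.006 m and y of label_roll in the frame of tray_seat between -0.006 and 0.006 m and angle between the z axis of label_roll and the z axis of tray, either way round below 0.08 rad and contact force between label_roll and the arm below 0.1 N and height (world z) of tray below 0.01 m), for 0.2 s.
2. the tray is held up by the handle, clear of the worktop, level and still for 1.5 s (height (world z) of tray above 0.09 m and angle between tray's own z axis and vertical below 0.09 rad and linear speed of tray below 0.03 m/s and angular speed of tray below 0.15 rad/s and contact force between the fingers and tray above 1 N and distance between the grasp point and tray_handle below 0.045 m and contact force between label_roll and the arm below 0.1 N and contact force between tray and red_cup below 0.1 N and contact force between tray and timer below 0.1 N), for 1.5 s.
At the end, for the whole second after the job is handed in: Tray over 90 mm up, within 0.09 rad of level, slower than 0.03 m/s and 0.15 rad/s, gripped within 45 mm of the handle's middle, touching no bystander; roll within 4 mm of its seat, 6 mm of the axis, untouched; cup and tubes within 12 mm of their places in the tray; bystanders moved under 30 mm (all of step 2 and (z of label_roll in the frame of tray_seat between -0.004 and 0.004 m or z of label_roll in the frame of tray_seat between 0.035 and 0.043 m) and x of label_roll in the frame of tray_seat between -0.006 and 0.006 m and y of label_roll in the frame of tray_seat between -0.006 and 0.006 m and angle between the z axis of label_roll and the z axis of tray, either way round below 0.08 rad and x of yellow_cup in the frame of tray between -0.0475 and -0.0235 m and y of yellow_cup in the frame of tray between 0.1045 and 0.1285 m and z of yellow_cup in the frame of tray between -0.0085 and 0.0155 m and x of tube_a in the frame of tray between -0.05 and -0.026 m and y of tube_a in the frame of tray between -0.041 and -0.017 m and z of tube_a in the frame of tray between -0.0085 and 0.0155 m and x of tube_b in the frame of tray between -0.05 and -0.026 m and y of tube_b in the frame of tray between 0.013 and 0.037 m and z of tube_b in the frame of tray between -0.0085 and 0.0155 m and distance of each of red_cup, timer from where it was at the start of the episode below 0.03 m); the arm keeps its last pose, push and grip.
It fails at once if the tray is tipped by more than 0.2 rad (angle between tray's own z axis and vertical above 0.2 rad).
It fails at once if a bystander is pushed more than 30 mm or knocked over (distance of any of red_cup, timer from where it was at the start of the episode above 0.03 m or angle between any of red_cup, timer's own z axis and vertical above 0.5 rad).
It also fails if it takes over 54 s, if anything falls off the work surface, if the arm or the gripper's body presses on something with over 40 N, if the wrist force passes 120 N, or if a joint passes its speed limit or range.

## Working session

There is one attempt and no reset: what is moved stays moved. The work goes in short steps, Python scripts to look and compute and a tool call to move; the robot and the scene stay as the last step left them, time stands still between calls to the robot, and variables do not carry over. Pictures are saved under pics/ and viewed, at most 10 in all, crops included, and the job is handed in when it is done.

Besides the shell and the picture viewer there is one more tool, called after "Call:" by a JSON object that holds its "method" and its "body". arm_command: Moves the arm, as the interface text tells. Its arguments: {"type":"object","properties":{"series":{"type":"array","items":{"type":"array"}},"force":{"type":"number"}},"required":["series"]}

```bash
mkdir -p pics; ls; cat > h.py <<'E'
import numpy as np, cv2, pickle
from rig import arm, capture, workorder
def snap(name, fn):
    s=arm.observe(); c=capture(name); c['state']=s
    cv2.imwrite(f'pics/{fn}.png', c['pixels'][:,:,::-1]); pickle.dump(c,open(f'{fn}.pkl','wb')); return c
def load(fn): return pickle.load(open(f'{fn}.pkl','rb'))
def ray(c,px):
    px=np.atleast_2d(np.float64(px)); K=np.array(c['intrinsics'],float)
    d=np.c_[(px-K[:2,2])/[K[0,0],K[1,1]],np.ones(len(px))]
    if c.get('hand_eye') is not None:
        H=np.array(c['hand_eye']); R=cv2.Rodrigues(np.float64(c['state']['tool_rot']))[0]
        Rw=R@H[:3,:3]; o=R@H[:3,3]+np.array(c['state']['position'])
    else:
        Rc=cv2.Rodrigues(np.float64(c['rvec']))[0]; Rw=Rc.T; o=-Rc.T@np.float64(c['tvec']).ravel()
    d=d@Rw.T; return o,d/np.linalg.norm(d,axis=1)[:,None]
def plane(c,px,z):
    o,d=ray(c,px); return o+d*((z-o[2])/d[:,2])[:,None]
def tri(*cp):
    A=np.zeros((3,3));b=np.zeros(3);L=[]
    for c,p in cp:
        o,d=ray(c,p);d=d[0];M=np.eye(3)-np.outer(d,d);A+=M;b+=M@o;L.append((o,M))
    x=np.linalg.solve(A,b); return x,[float(np.linalg.norm(M@(x-o))) for o,M in L]
E
python3 - <<'E'
from h import *
s=arm.observe(); print(s, arm.grip_depth)
a=snap('scene','s0');b=snap('top','t0');w=snap('wrist','w0')
print({k:v for k,v in a.items() if k not in('pixels','state')}); print({k:v for k,v in b.items() if k not in('pixels','state')})
print(w['hand_eye'],w['intrinsics'])
E
```

```text
pics
{'t': 0.0, 'joints': array([ 1.25330205,  0.60016395, -0.00256443,  1.60012289,  0.00173899,
        0.94287308, -0.07981733]), 'joint_velocities': array([ 2.05952488e-04, -1.23270722e-03, -9.73226778e-05,  8.44609942e-04,
        1.62652800e-04,  7.57759511e-04,  7.92715725e-04]), 'tau': array([-8.85583404e-05, -7.76460171e+01,  1.56464539e+00, -2.58008069e+01,
        1.23318445e-02,  8.93213844e-03,  2.57233842e-05]), 'position': array([ 0.17279634, -0.70362988,  0.23039106]), 'tool_rot': array([-3.11731535e+00, -3.77175924e-01,  4.23046776e-04]), 'contact_force': array([ 0.31510275, -0.08576815,  0.25437605]), 'moment': array([0.02003175, 0.03251577, 0.04274469]), 'grasp_force': 0.0, 'grip_width': 0.08508407533447586} 0.0187
{'intrinsics': array([[611.8859388 ,   0.        , 310.91185164],
       [  0.        , 611.8859388 , 237.30548744],
       [  0.        ,   0.        ,   1.        ]]), 'rvec': array([ 1.28780562, -2.3441096 ,  0.84606432]), 'tvec': array([0.44005048, 0.35667801, 1.49600038])}
{'intrinsics': array([[471.80509632,   0.        , 319.53879551],
       [  0.        , 471.80509632, 246.05406217],
       [  0.        ,   0.        ,   1.        ]]), 'rvec': array([ 2.16540768, -2.20783591,  0.09813944]), 'tvec': array([0.1855883 , 0.57656479, 1.23987351])}
[[-1.54941747e-04 -9.63062889e-01 -2.69276525e-01  6.78801329e-02]
 [ 9.99999911e-01 -2.55072097e-04  3.36860917e-04 -1.53622180e-04]
 [-3.93103176e-04 -2.69276449e-01  9.63062843e-01 -1.43419990e-01]
 [ 0.00000000e+00  0.00000000e+00  0.00000000e+00  1.00000000e+00]] [[386.23177256   0.         319.19586737]
 [  0.         386.23177256 240.10446871]
 [  0.           0.           1.        ]]
```

View pics/t0.png

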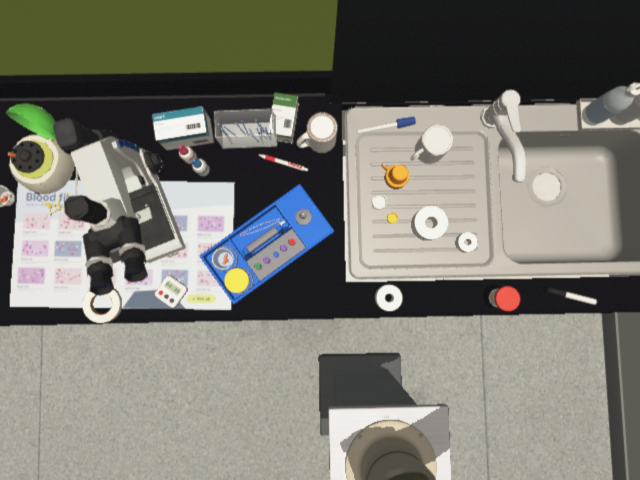

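View pics/s0.png

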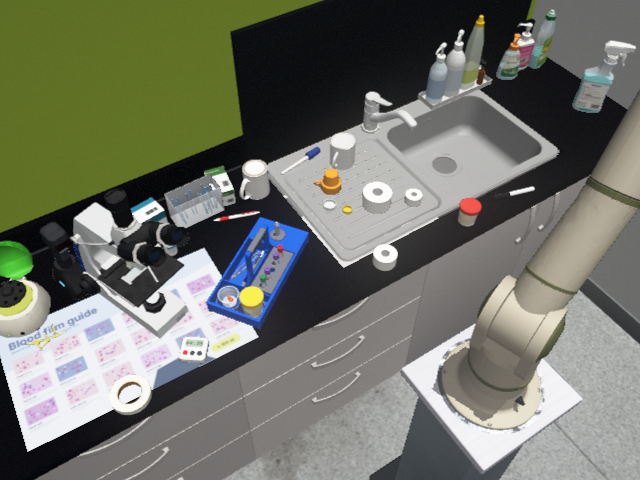

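Candidates for the roll: white roll on the front strip at top (389,298), large roll on the drainer at (431,222), small roll on the drainer at (467,242), and the cream tape ring at (102,303). The middle-sized white one on the front strip, (389,298), fits. I'll check it and the tray close up.

```bash
python3 - <<'E'
from h import *
a,b=load('s0'),load('t0')
A=a['pixels'];B=b['pixels']
def z(I,x,y,w,h,f): return cv2.resize(I[y:y+h,x:x+w],None,fx=f,fy=f,interpolation=cv2.INTER_CUBIC)
top=np.hstack([z(B,195,180,140,125,2.85),z(A,200,215,114,107,3.33)[:356]][0:1]+[cv2.resize(A[215:327,200:314],(362,356),interpolation=cv2.INTER_CUBIC)])
bot=np.hstack([z(B,370,200,110,66,3.4), z(B,370,270,60,50,4.5)[:224], ])
print(top.shape,bot.shape)
print('top crop scale2.85 @195,180; scene scale',362/114,356/112)
bot=cv2.copyMakeBorder(bot,0,0,0,top.shape[1]-bot.shape[1],cv2.BORDER_CONSTANT)
cv2.imwrite('pics/c1.png',np.vstack([top,bot])[:,:,::-1])
for n,c in(('s',a),('t',b)):
    I=c['pixels'];hsv=cv2.cvtColor(I,cv2.COLOR_RGB2HSV)
    for nm,m in(('white',cv2.inRange(hsv,(0,0,175),(180,45,255))),('blue',cv2.inRange(hsv,(100,150,90),(125,255,255))),('red',cv2.inRange(hsv,(0,170,120),(6,255,255))),('yel',cv2.inRange(hsv,(22,170,150),(32,255,255)))):
        for k in cv2.findContours(m,cv2.RETR_EXTERNAL,cv2.CHAIN_APPROX_NONE)[0]:
            if 150<cv2.contourArea(k)<12000 and len(k)>5: print(n,nm,cv2.contourArea(k),np.round(cv2.fitEllipse(cv2.convexHull(k))[0],1),np.round(cv2.fitEllipse(cv2.convexHull(k))[1],1),cv2.boxPoints(cv2.minAreaRect(k)).round(1).tolist() if nm=='blue' else '')
E
```

```text
(356, 761, 3) (224, 644, 3)
top crop scale2.85 @195,180; scene scale 3.175438596491228 3.1785714285714284
s white 979.0 [548.4 454.2] [50.9 70.5] 
s white 171.0 [613.3 332.3] [16.4 33.1] 
s white 9803.5 [508.8 387.3] [151.3 225.3] 
s white 157.5 [587.  307.8] [17.  34.4] 
s white 1610.0 [531.4 314.5] [60.9 77.9] 
s white 151.0 [546.5 293.3] [14.7 26.4] 
s white 781.5 [ 18.6 305.8] [40.5 57.5] 
s white 520.5 [498.3 297.5] [15.8 56.5] 
s white 244.0 [106.1 259.1] [17.7 22.8] 
s white 504.5 [196.5 213.1] [18.2 53. ] 
s white 1302.0 [113.2 218.8] [42.1 98.1] 
s white 1682.5 [582.3 244.1] [ 25.2 117.7] 
s white 215.0 [222.6 181.9] [18.3 23.5] 
s white 594.5 [638.4 166.9] [25.1 73.3] 
s white 411.5 [408.2 113.3] [25.  42.5] 
s blue 5743.5 [257.3 276.3] [ 69.4 150.8] [[203.5, 306.3999938964844], [260.79998779296875, 204.89999389648438], [312.5, 234.10000610351562], [255.1999969482422, 335.5]]
s red 213.5 [470.6 205.5] [15.2 20.5] 
s yel 332.0 [251.1 296.5] [19.5 23.1] 
t white 415.5 [447.5 464.4] [25.8 36.9] 
t white 2307.0 [445.6 447.6] [ 79.8 435.2] 
t white 237.0 [472.5 404. ] [28.8 35.3
[... 237 characters left out ...]
. 16.] 
t white 7709.0 [180.  252.8] [134.6 158.6] 
t white 209.0 [131.4 182.2] [15.4 22. ] 
t white 836.5 [336.1 288. ] [67.6 71.8] 
t white 396.0 [231.4 291.4] [ 60.8 141.9] 
t white 11561.0 [ 67.7 245.8] [124.5 211.1] 
t white 551.0 [ 35.1 160.2] [50.2 51.6] 
t white 158.0 [237.  132.7] [13.5 30.9] 
t white 226.0 [607.2 122.9] [10.3 79.8] 
t white 406.0 [321.7 126.5] [23.  23.6] 
t white 891.0 [179.4 127.1] [27.5 57.8] 
t white 505.0 [283.7 119.2] [30.5 33.8] 
t blue 7276.5 [265.9 245. ] [ 83.2 158.9] [[197.6999969482422, 255.8000030517578], [299.29998779296875, 182.10000610351562], [334.79998779296875, 231.0], [233.3000030517578, 304.70001220703125]]
t red 440.5 [507.3 298.2] [23.9 24.8]
```

View pics/c1.png

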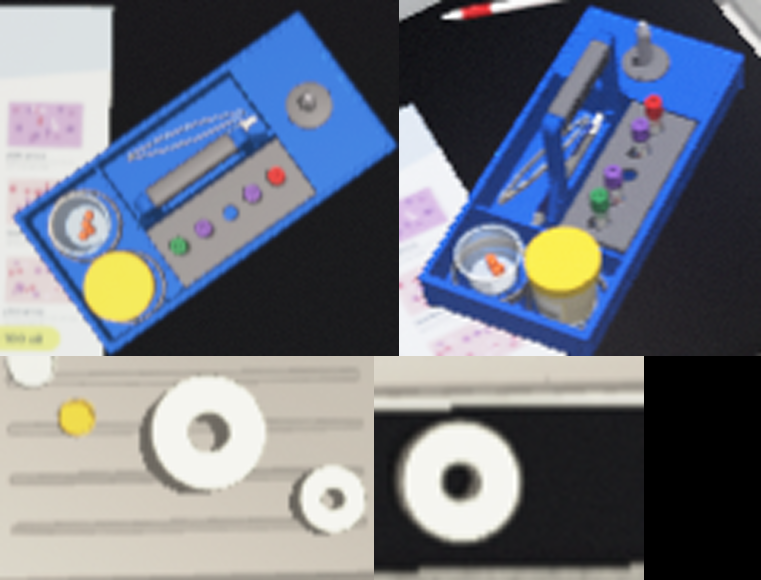

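The crop confirms the chosen roll, top (388.8,297.4), diameter between the drainer's large and small ones. Spindle tip is at top (303,214) and scene (277,223), with the handle grip beside it.

```bash
python3 - <<'E'
from h import *
a,b=load('s0'),load('t0')
print('roll top', plane(b,(388.8,297.4),.039), 'edge diam', 25.6/471.8)
hsv=cv2.cvtColor(a['pixels'],cv2.COLOR_RGB2HSV); m=cv2.inRange(hsv,(0,0,150),(180,60,255))[235:275,365:405]
k=max(cv2.findContours(m,0,1)[0],key=cv2.contourArea); print(cv2.boundingRect(k),cv2.fitEllipse(cv2.convexHull(k)))
T=lambda p:(195+p[0]/2.85,180+p[1]/2.85); S=lambda p:(200+(p[0]-399)/3.175,215+p[1]/3.1786)
print('roll tri', tri((b,(388.8,297.4)),(a,S((0,0)) if 0 else (385.5,253.5))))
print('tip',tri((b,T((306,99))),(a,S((643,24)))))
print('seat',tri((b,T((309,105))),(a,S((645,66)))), plane(b,T((309,105)),.046))
print('h1',tri((b,T((232,146))),(a,S((602,45)))));print('h2',tri((b,T((152,192))),(a,S((562,112)))))
print('yel',plane(b,T((119,286)),.068))
print('corners',plane(b,[T((298,11)),T((394,146)),T((112,353)),T((15,217))],.042))
print('redcup',plane(b,(507.3,298.2),.068),'timer',plane(b,(171,290),.022),'sink rim',plane(b,[(344,280),(344,105)],0.0),'counter edge',plane(b,[(390,320),(250,321)],0))
s=arm.observe();print(cv2.Rodrigues(s['tool_rot'])[0].round(3))
E
```

```text
roll top [[ 0.4404036  -0.00410503  0.039     ]] edge diam 0.05426027977956761
(0, 0, 40, 35) ((18.82712173461914, 5.512834548950195), (39.55717849731445, 59.11536407470703), 8.643841743469238)
roll tri (array([ 0.44036446, -0.00413608,  0.03931292]), [9.291779168378528e-05, 9.291779168391384e-05])
tip (array([0.65409002, 0.21756491, 0.10123518]), [0.0007170413771827402, 0.0007170413771828373])
seat (array([0.65756499, 0.21657574, 0.03998992]), [0.0010428773746622533, 0.0010428773746620134]) [[0.65612579 0.21558089 0.046     ]]
h1 (array([0.60780245, 0.27968987, 0.15726578]), [0.0016121785086472631, 0.0016121785086471564])
h2 (array([0.56835995, 0.34401423, 0.15393797]), [0.002450160379824602, 0.0024501603798246095])
yel [[0.49251813 0.38824636 0.068     ]]
corners [[0.74520893 0.22440283 0.042     ]
 [0.6170011  0.13767872 0.042     ]
 [0.43190044 0.39925772 0.042     ]
 [0.55789903 0.48752543 0.042     ]]
redcup [[ 0.43319672 -0.30375107  0.068     ]] timer [[0.4709149  0.56953512 0.022     ]] sink rim [[0.48837336 0.10974382 0.        ]
 [0.97474808 0.09812367 0.        ]] counter edge [[ 0.37859103 -0.01152948  0.        ]
 [ 0.38368966  0.36460479  0.        ]]
[[ 0.971  0.239 -0.   ]
 [ 0.239 -0.971  0.001]
 [-0.    -0.001 -1.   ]]
```

```bash
cat >> h.py <<'E'
def go(pos,yaw=None,st=None):
    "shift in tool axes (cm) and turn (deg) from current pose to world pos / world yaw (deg) of tool x"
    s=st or arm.observe(); R=cv2.Rodrigues(np.float64(s['tool_rot']))[0]; p=np.array(s['position'])
    cur=np.degrees(np.arctan2(R[1,0],R[0,0])); t=0 if yaw is None else -((yaw-cur+180)%360-180)
    print('pos',p.round(4),'yaw',cur.round(2),'tilt',np.degrees(np.arccos(-R[2,2])).round(2),'-> shift cm',(R.T@(np.array(pos)-p)*100).round(2),'turn',round(t,2))
E
python3 - <<'E'
from h import *
go((.40,-.45,.22),90); go((.44,-.004,.2),160)
E
```

```text
pos [ 0.1728 -0.7037  0.2306] yaw 13.8 tilt 0.07 -> shift cm [ 28.12 -19.22   1.08] turn -76.2
pos [ 0.1728 -0.7037  0.2306] yaw 13.8 tilt 0.07 -> shift cm [ 42.64 -61.58   3.13] turn -146.2
```

Call:
{"method": "arm_command", "body": {"series": [[[4,-2.7,0.2],-8,1],[[8,-5.5,0.3],-16,1],[[12,-8.2,0.5],-24,1],[[16,-11,0.6],-32,1],[[20,-13.7,0.8],-40,1],[[24,-16.4,0.9],-48,1],[[28,-19,1],-56,1],[[29.5,-23,1],-64,1],[[31,-27.5,1],-72,1],[[32.5,-32,1],-80,1]]}}

```text
t: 1.15
position: [0.4122, -0.314, 0.2211]
tool_rot: [-2.14, -2.3, 0.0]
contact_force: [1.0, 0.1, -0.1]
grip_width: 0.0852
grasp_force: 0.0
```

```bash
python3 - <<'E'
from h import *
go((.44,-.004,.2),160); print(arm.observe()['joints'].round(2))
E
```

```text
pos [ 0.4122 -0.314   0.2211] yaw 94.13 tilt 0.01 -> shift cm [30.71  5.01  2.11] turn -65.87
[ 0.86  0.4  -0.43  2.06  0.24  0.73  0.35]
```

Call:
{"method": "arm_command", "body": {"series": [[[4,0.6,0.2],-8,1],[[8,1.2,0.4],-16,1],[[12,1.9,0.6],-24,1],[[16,2.6,0.8],-32,1],[[20,3.3,1],-40,1],[[24,3.9,1.3],-48,1],[[28,4.5,1.7],-56,1],[[30.7,5,2.1],-64,1],[[30.7,5,2.1],-65.9,1],[[30.7,5,2.1],-65.9,1]]}}

```text
t: 2.15
position: [0.4416, -0.006, 0.2001]
tool_rot: [-0.552, -3.092, 0.0]
contact_force: [0.3, -0.4, 0.7]
grip_width: 0.0855
grasp_force: 0.0
```

```bash
python3 - <<'E'
from h import *
w=snap('wrist','w1'); print(arm.observe()['joints'].round(2))
hsv=cv2.cvtColor(w['pixels'],cv2.COLOR_RGB2HSV); m=cv2.inRange(hsv,(0,0,170),(180,50,255))
for k in cv2.findContours(m,0,1)[0]:
    if cv2.contourArea(k)>500: e=cv2.fitEllipse(cv2.convexHull(k)); print(cv2.contourArea(k),np.round(e[0],1),np.round(e[1],1),plane(w,e[0],.039).round(4))
go((.4404,-.0041,.008),160)
E
```

```text
[ 0.47  0.4  -0.77  2.22  0.45  0.67  0.6 ]
506.0 [ 97.2 465.7] [29.8 50.3] [[ 0.5969 -0.2951  0.039 ]]
2367.0 [ 77.1 358.7] [ 34.9 199.3] [[ 0.4855 -0.2535  0.039 ]]
41899.0 [328.3 329.6] [273.4 315.5] [[ 0.5361 -0.0326  0.039 ]]
79220.5 [802.1 -29.8] [ 61.5 381.7] [[0.3915 0.3647 0.039 ]]
pos [ 0.4415 -0.0068  0.2001] yaw 159.58 tilt 0.05 -> shift cm [ 0.19  0.23 19.21] turn -0.42
```

View pics/w1.png

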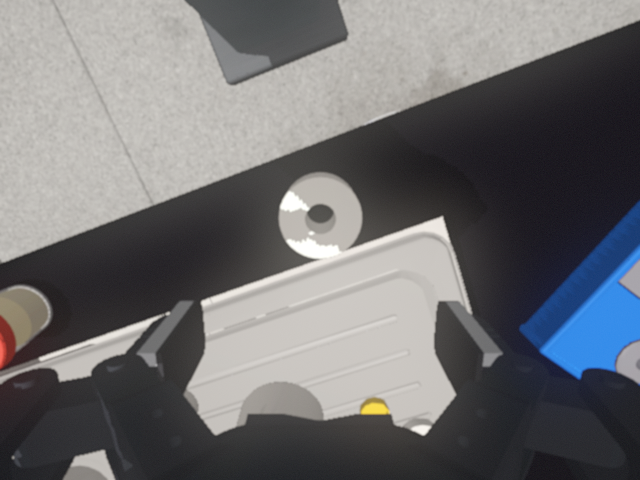

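Wrist view: roll on the dark strip with its top face centred at about (320,215), just short of the sink rim; fingers at (170,340) and (470,340).

```bash
python3 - <<'E'
from h import *
w,b=load('w1'),load('t0')
g=cv2.cvtColor(w['pixels'],cv2.COLOR_RGB2GRAY)[165:270,265:375]
c=cv2.HoughCircles(cv2.medianBlur(g,3),cv2.HOUGH_GRADIENT,1,40,param1=100,param2=15,minRadius=34,maxRadius=50)
p=c[0,0,:2]+[265,165]; print(p,c[0,0,2])
print(plane(w,p,.039), tri((w,p),(b,(388.8,297.4))))
p2=plane(w,[p+[-c[0,0,2],0],p+[c[0,0,2],0]],.039);print('diam',np.linalg.norm(p2[1]-p2[0]))
E
```

```text
[318.5 217.5] 40.5
[[ 0.43912761 -0.00588169  0.039     ]] (array([ 0.44036375, -0.00583225,  0.03184303]), [0.0006348660882145142, 0.0006348660882145084])
diam 0.0652429680373343
```

Call:
{"method": "arm_command", "body": {"series": [[[0.2,0.1,4],-0.4,1],[[0.2,0.1,8],-0.4,1],[[0.2,0.1,12],-0.4,1],[[0.2,0.1,15],-0.4,1],[[0.2,0.1,17.5],-0.4,1],[[0.2,0.1,18.7],-0.4,1],[[0.2,0.1,19.2],-0.4,1],[[0.2,0.1,19.2],-0.4,1],[[0.2,0.1,19.2],-0.4,1]]}}

```text
t: 3.1
position: [0.4403, -0.0055, 0.0084]
tool_rot: [0.546, 3.093, -0.001]
contact_force: [-0.3, 0.5, 0.2]
grip_width: 0.0855
grasp_force: 0.0
```

Call:
{"method": "arm_command", "body": {"series": [[[0,0,0],0,-0.2],[[0,0,0],0,-0.2],[[0,0,0],0,-0.2],[[0,0,0],0,-0.2],[[0,0,0],0,-0.2],[[0,0,0],0,-0.2],[[0,0,0],0,-0.2],[[0,0,0],0,-0.2]], "force": 30}}

```text
t: 3.9
position: [0.4405, -0.0051, 0.009]
tool_rot: [0.545, 3.093, -0.0]
contact_force: [-0.7, -0.4, 5.7]
grip_width: 0.0653
grasp_force: 32.0
```

Call:
{"method": "arm_command", "body": {"series": [[[0,0,-3],0,-0.2],[[0,0,-7],0,-0.2],[[0,0,-11],0,-0.2],[[0,0,-15],0,-0.2],[[0,0,-19],0,-0.2],[[0,0,-22],0,-0.2],[[0,0,-24],0,-0.2],[[0,0,-24],0,-0.2]]}}

```text
t: 4.7
position: [0.4411, -0.0048, 0.2509]
tool_rot: [0.545, 3.089, -0.0]
contact_force: [0.7, -0.1, -1.7]
grip_width: 0.0656
grasp_force: 34.5
```

```bash
python3 - <<'E'
from h import *
w=snap('wrist','w2'); print(arm.observe()['joints'].round(2),arm.observe()['contact_force'])
go((.701,.151,.25),125.3)
E
```

```text
[ 0.6   0.35 -0.91  2.17  0.39  0.79  0.66] [ 0.25221595 -0.42915874 -0.48795669]
pos [ 0.4404 -0.0052  0.2494] yaw 160.0 tilt 0.16 -> shift cm [-1.915e+01  2.359e+01 -1.000e-02] turn 34.7
```

Call:
{"method": "arm_command", "body": {"series": [[[-2.5,3,0],5,-0.2],[[-5,6,0],10,-0.2],[[-7.5,9,0],15,-0.2],[[-10,12.2,0],20,-0.2],[[-12.5,15.3,0],25,-0.2],[[-15,18.4,0],30,-0.2],[[-17.5,21.5,0],34.7,-0.2],[[-19.2,23.6,0],34.7,-0.2],[[-19.2,23.6,0],34.7,-0.2],[[-19.2,23.6,0],34.7,-0.2]]}}

```text
t: 5.75
position: [0.7001, 0.1522, 0.2461]
tool_rot: [-1.438, -2.79, 0.004]
contact_force: [-0.4, -0.5, -1.1]
grip_width: 0.0655
grasp_force: 34.4
```

```bash
python3 - <<'E'
from h import *
w=snap('wrist','w3'); print(arm.observe()['joints'].round(2),arm.observe()['contact_force'])
go((.655,.2165,.25),125.3)
E
```

```text
[ 0.08  0.65 -0.63  1.58  0.42  1.06 -0.04] [-0.79596213  0.69673019  0.10812113]
pos [0.6999 0.1515 0.2466] yaw 125.43 tilt 0.17 -> shift cm [ 7.9   0.11 -0.33] turn 0.13
```

View pics/w3.png

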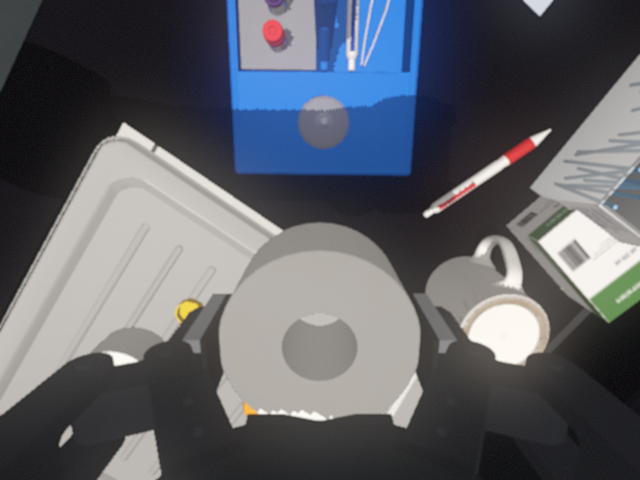

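Wrist view: seat centred near (323,122) with the spindle's tip on it, seen almost end-on; the held roll's hole is at about (320,347), tray edges parallel to the image axes. Now measuring both.

```bash
cat > m.py <<'E'
from h import *
def seat(w,x0,x1,y0,y1):
    g=cv2.cvtColor(w['pixels'],cv2.COLOR_RGB2HSV)[y0:y1,x0:x1]
    m=cv2.inRange(g,(0,0,0),(180,140,255)); k=max(cv2.findContours(m,0,1)[0],key=cv2.contourArea)
    e=cv2.fitEllipse(cv2.convexHull(k)); return np.array(e[0])+[x0,y0],e[1]
E
python3 - <<'E'
from m import *
w=load('w3');b=load('t0');a=load('s0')
c,ax=seat(w,285,365,85,162); print(c,ax, plane(w,c,.046), 'r',ax[0]/2)
# tip: brightest small blob
g=cv2.GaussianBlur(cv2.cvtColor(w['pixels'],cv2.COLOR_RGB2GRAY)[100:145,300:346],(3,3),0)
print(g[::3,::3])
# hole in the tool frame
g=cv2.cvtColor(w['pixels'],cv2.COLOR_RGB2GRAY); 
h=cv2.threshold(cv2.medianBlur(g,5)[305:390,270:370],118,255,cv2.THRESH_BINARY_INV)[1]
for k in cv2.findContours(h,0,1)[0]:
    if cv2.contourArea(k)>500: print('hole',cv2.boundingRect(k),cv2.fitEllipse(k))
print(g[300:420:6,320],g[347,205:440:6])
H=np.array(w['hand_eye']);K=w['intrinsics']
for p in [(319.5,347),(220,340),(419,340)]:
    d=H[:3,:3]@np.linalg.solve(K,[*p,1]); print('tool',H[:3,3]+d*((-.030-H[2,3])/d[2]))
E
```

```text
[322.94015121 121.61723328] (51.52894592285156, 54.06780242919922) [[0.65722585 0.21631088 0.046     ]] r 25.76447296142578
[[134 133 133 152 165 171 171 171 171 170 169 165 155 142 132 132]
 [134 139 155 166 171 172 172 172 172 171 170 169 164 156 141 131]
 [134 150 168 172 172 173 173 172 172 172 170 169 165 160 145 126]
 [121 128 147 153 145 157 156 148 163 155 143 135 127 117 111 100]
 [102 107 109 109 109 111 114 118 126 118 110 109 108 108 108 104]
 [104 107 108 108 109 111 122 126 124 121 117 109 108 107 106 105]
 [104 106 107 107 108 115 121 130 139 127 117 109 107 106 106 105]
 [104 106 105 106 107 112 117 133 144 126 115 109 105 106 104 104]
 [102 105 105 105 105 110 110 114 119 111 110 107 105 104 104 103]
 [100 104 104 104 105 106 105 105 102 103 106 105 104 104 103 102]
 [ 99 102 103 104 104 104 104 106 105 105 104 103 103 102 103 100]
 [ 94 100 102 102 103 103 103 104 103 104 104 103 102 102 101  98]
 [ 87  96 100 102 102 102 103 102 102 103 102 102 102 101  98  90]
 [ 82  88  97 100 101 101 101 101 102 101 100 101 100  99  92  82]
 [ 82  82  89  95  99 100 100 101 100 100  99  99  97  91  83  80]]
[178 178 179 193 190 144 143 143 144 144 143 143 144 142 177 176 175 176
 176 197] [ 66  61  62 177 177 176 177 177 177 177 176 176 177 131 136 139 141 142
 143 144 142 143 140 139 136 131 177 176 177 177 176 176 177 176 175 176
  65  66  69 125]
tool [ 1.78647747e-05 -1.82270394e-04 -3.00000000e-02]
tool [ 0.0026132  -0.03289708 -0.03      ]
tool [ 0.00260458  0.03253145 -0.03      ]
```

```bash
python3 - <<'E'
from m import *
w=load('w3');b=load('t0');a=load('s0')
p=plane(w,(323.3,120.3),.097);print('tip',p)
S=(277.2,222.9)
print(tri((w,(323.3,120.3)),(a,(276.9,222.6))), tri((w,(322.9,121.6)),(b,(303.4,216.8)),(a,(277.5,235.8))))
go((.6565,.2165,.16),125.3)
E
```

```text
tip [[0.65740501 0.2159614  0.097     ]]
(array([0.65752377, 0.21618305, 0.09698556]), [0.00025113834329219733, 0.00025113834329225376]) (array([0.65738297, 0.21656587, 0.04010524]), [0.0002784385553972667, 0.000861268449997343, 0.0010785329895591834])
pos [0.6999 0.1515 0.2466] yaw 125.43 tilt 0.17 -> shift cm [7.81 0.26 8.67] turn 0.13
```

Call:
{"method": "arm_command", "body": {"series": [[[2.5,0.1,1.5],0.1,-0.2],[[5,0.2,3.5],0.1,-0.2],[[7,0.3,6],0.1,-0.2],[[7.7,0.3,8],0.1,-0.2],[[7.7,0.3,9.5],0.1,-0.2],[[7.7,0.3,10.5],0.1,-0.2],[[7.7,0.3,10.5],0.1,-0.2],[[7.7,0.3,10.5],0.1,-0.2],[[7.7,0.3,10.5],0.1,-0.2]]}}

```text
t: 6.7
position: [0.6597, 0.2161, 0.1442]
tool_rot: [1.444, 2.789, 0.002]
contact_force: [-0.7, 0.9, -0.7]
grip_width: 0.0656
grasp_force: 34.4
```

```bash
python3 - <<'E'
from m import *
w=snap('wrist','w4');a=snap('scene','s4')
go((.6573,.2162,.055),125.3); s=arm.observe();print(s['contact_force'],s['grip_width'],s['joints'].round(2))
A=cv2.resize(a['pixels'][160:280,200:340],None,fx=3,fy=3,interpolation=cv2.INTER_CUBIC)
W=cv2.resize(w['pixels'][200:480,160:480],(411,360))
cv2.imwrite('pics/c4.png',np.hstack([A,W[:,:380]])[:,:,::-1])
E
```

```text
pos [0.6595 0.2164 0.1441] yaw 125.27 tilt 0.07 -> shift cm [ 0.11 -0.2   8.91] turn -0.03
[ 0.21831     0.44230084 -0.76194662] 0.06529716174433998 [-0.05  0.72 -0.58  1.72  0.5   0.85 -0.23]
```

View pics/c4.png

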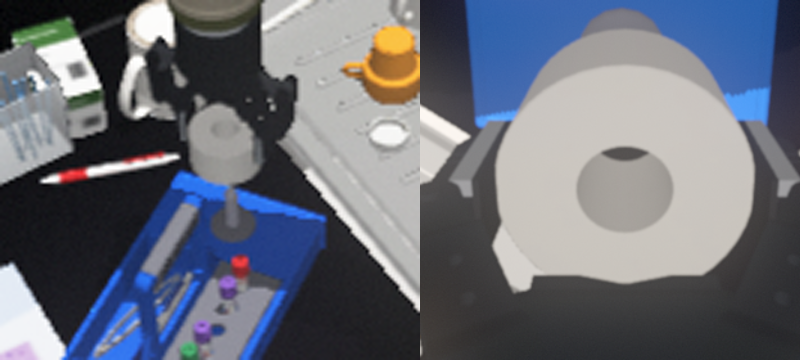

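The scene crop shows the roll above and in line with the spindle (crop 232,210); the wrist crop shows the roll level with its hole centred between the pads. Correcting 2 mm and descending.

Call:
{"method": "arm_command", "body": {"series": [[[0.1,-0.2,0],0,-0.2],[[0.1,-0.2,1.5],0,-0.2],[[0.1,-0.2,2.5],0,-0.2],[[0.1,-0.2,3.2],0,-0.2],[[0.1,-0.2,3.2],0,-0.2],[[0.1,-0.2,3.2],0,-0.2]]}}

```text
t: 7.4
position: [0.6566, 0.2163, 0.1108]
tool_rot: [-1.443, -2.79, 0.001]
contact_force: [0.3, -0.6, -0.5]
grip_width: 0.0655
grasp_force: 34.4
```

```bash
python3 - <<'E'
from m import *
go((.6573,.2162,.055),125.3); s=arm.observe();print(s['contact_force'],s['grip_width'])
E
```

```text
pos [0.6566 0.2163 0.1108] yaw 125.31 tilt 0.04 -> shift cm [-0.05  0.05  5.58] turn 0.01
[ 0.33448834 -0.60214571 -0.51831444] 0.06546596462529258
```

Bottom is now about at tip height; go down slowly, watching force.

Call:
{"method": "arm_command", "body": {"series": [[[0,0,0.5],0,-0.2],[[0,0,1],0,-0.2],[[0,0,1.5],0,-0.2],[[0,0,2],0,-0.2],[[0,0,2],0,-0.2]]}}

```text
t: 7.9
position: [0.6563, 0.2159, 0.0903]
tool_rot: [-1.443, -2.79, 0.002]
contact_force: [-0.6, -0.3, -1.0]
grip_width: 0.0655
grasp_force: 34.4
```

Call:
{"method": "arm_command", "body": {"series": [[[0,0,0.6],0,-0.2],[[0,0,1.2],0,-0.2],[[0,0,1.8],0,-0.2],[[0,0,2.4],0,-0.2],[[0,0,2.6],0,-0.2],[[0,0,2.6],0,-0.2]]}}

```text
t: 8.5
position: [0.6565, 0.2161, 0.0647]
tool_rot: [-1.443, -2.79, 0.001]
contact_force: [0.5, 0.2, -0.3]
grip_width: 0.0652
grasp_force: 34.4
```

Call:
{"method": "arm_command", "body": {"series": [[[0,0,0.3],0,-0.2],[[0,0,0.6],0,-0.2],[[0,0,0.8],0,-0.2],[[0,0,0.9],0,-0.2],[[0,0,0.9],0,-0.2]]}}

```text
t: 9.0
position: [0.6566, 0.2162, 0.0561]
tool_rot: [-1.443, -2.79, 0.0]
contact_force: [-0.5, -0.1, -0.8]
grip_width: 0.065
grasp_force: 34.4
```

Call:
{"method": "arm_command", "body": {"series": [[[0,0,0.1],0,-0.2],[[0,0,0.2],0,-0.2],[[0,0,0.2],0,-0.2]]}}

```text
t: 9.3
position: [0.6568, 0.2163, 0.0551]
tool_rot: [1.443, 2.79, 0.0]
contact_force: [-2.2, -0.5, 6.2]
grip_width: 0.0654
grasp_force: 35.2
```

Seated (6 N at the expected height). Release.

Call:
{"method": "arm_command", "body": {"series": [[[0,0,0],0,0.8],[[0,0,0],0,1],[[0,0,0],0,1],[[0,0,0],0,1],[[0,0,0],0,1],[[0,0,0],0,1]]}}

```text
t: 9.9
position: [0.6567, 0.2162, 0.0541]
tool_rot: [-1.443, -2.79, 0.0]
contact_force: [-0.5, 0.0, 0.5]
grip_width: 0.0855
grasp_force: 0.0
```

Call:
{"method": "arm_command", "body": {"series": [[[0,0,-1],0,1],[[0,0,-2.5],0,1],[[0,0,-5],0,1],[[0,0,-9],0,1],[[0,0,-13],0,1],[[0,0,-17],0,1],[[0,0,-20],0,1],[[-2,0,-21],0,1],[[-4,0,-21],0,1],[[-4,0,-21],0,1]]}}

```text
t: 10.9
position: [0.6818, 0.1791, 0.2643]
tool_rot: [1.449, 2.785, -0.002]
contact_force: [-0.9, 0.0, -0.7]
grip_width: 0.0857
grasp_force: 0.0
```

```bash
python3 - <<'E'
from m import *
w=snap('wrist','w5');a=snap('scene','s5');b=snap('top','t5')
A=cv2.resize(a['pixels'][195:335,195:325],None,fx=3,fy=3,interpolation=cv2.INTER_CUBIC)
W=cv2.resize(w['pixels'],(560,420))[:,80:480]
cv2.imwrite('pics/c5.png',np.hstack([A,W])[:,:,::-1])
print(W.shape,A.shape); go((.588,.312,.26),125.3);print(arm.observe()['joints'].round(2))
E
```

```text
(420, 400, 3) (420, 390, 3)
pos [0.6793 0.1832 0.2633] yaw 125.27 tilt 0.11 -> shift cm [15.79 -0.02  0.35] turn -0.03
[ 0.04  0.62 -0.64  1.59  0.4   1.07 -0.09]
```

View pics/c5.png

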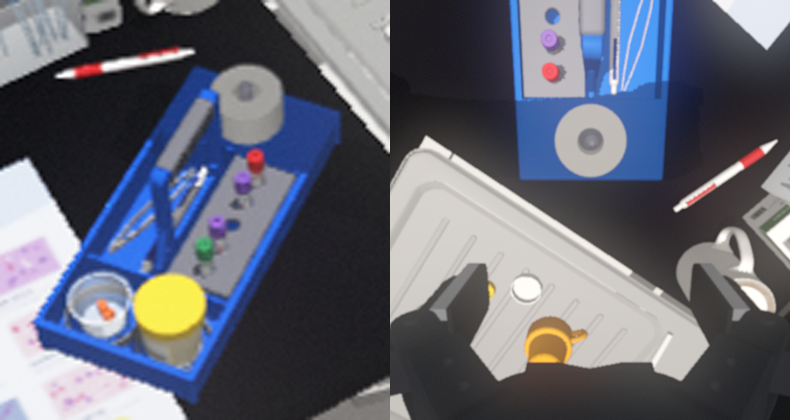

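The roll sits flat over the spindle in both views (scene crop 249,92; wrist crop 591,139), cups and tubes undisturbed. Moving on to see the handle squarely.

Call:
{"method": "arm_command", "body": {"series": [[[2,0,-1],0,1],[[4.5,0,-3],0,1],[[6,0,-5],0,1],[[7,0,-6],0,1],[[7,0,-6],0,1],[[7,0,-6],0,1]]}}

```text
t: 11.65
position: [0.6391, 0.2409, 0.3244]
tool_rot: [1.442, 2.79, -0.0]
contact_force: [0.1, -0.3, -0.2]
grip_width: 0.0856
grasp_force: 0.0
```

```bash
python3 - <<'E'
from m import *
w5,s5=load('w5'),load('s5')
print('rolltop',tri((w5,(321.1,158.9)),(s5,(278,225.3))))
w=snap('wrist','w6');print(w['state']['position'])
cv2.imwrite('pics/w6b.png',cv2.resize(w['pixels'][0:320,160:500],None,fx=1.8,fy=1.8,interpolation=cv2.INTER_CUBIC)[:,:,::-1])
E
```

```text
rolltop (array([0.65516276, 0.21670883, 0.08781326]), [0.0016485007859986802, 0.00164850078599872])
[0.6390682  0.24094342 0.32438276]
```

View pics/w6b.png

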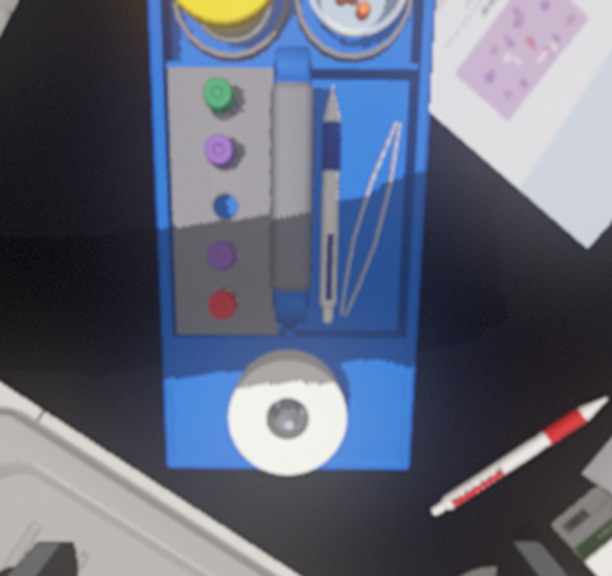

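Handle grip spans crop (293,84) to (293,290), edges x 273–313; roll at (288,413).

```bash
python3 - <<'E'
from m import *
w,a,b=load('w6'),load('s5'),load('t0')
C=lambda p:(160+p[0]/1.8,p[1]/1.8); T=lambda p:(195+p[0]/2.85,180+p[1]/2.85)
e1,e2=C((293,289)),C((293,84))
P=plane(w,[e1,e2],.156); m=P.mean(0); d=P[1]-P[0]; print(P,m,np.linalg.norm(d),np.degrees(np.arctan2(d[1],d[0])))
E1=tri((w,e1),(b,T((234,143))));E2=tri((w,e2),(b,T((151,194))));print(E1,E2)
m2=(E1[0]+E2[0])/2;print(m2)
print('pred from seat', np.array([.6570,.2162])+.119*np.array([-.578,.816]))
go((*m[:2],.145-.019),125.3)
E
```

```text
[[0.61426914 0.28035713 0.156     ]
 [0.5665659  0.34729032 0.156     ]] [0.59041752 0.31382373 0.156     ] 0.08219277294385081 125.47744809691605
(array([0.61489322, 0.27901241, 0.1192585 ]), [0.0012935075486409078, 0.0012935075486409267]) (array([0.56735813, 0.3457779 , 0.16382098]), [0.00024285981234403096, 0.00024285981234394808])
[0.59112568 0.31239515 0.14153974]
pred from seat [0.588218 0.313304]
pos [0.6394 0.2401 0.3237] yaw 125.28 tilt 0.07 -> shift cm [ 8.86  0.29 19.76] turn -0.02
```

Call:
{"method": "arm_command", "body": {"series": [[[4,0.1,2],0,1],[[7,0.2,5],0,1],[[8.6,0.2,9],0,1],[[8.9,0.2,11],0,1],[[8.9,0.2,11],0,1],[[8.9,0.2,11],0,1]]}}

```text
t: 12.3
position: [0.5902, 0.3136, 0.2139]
tool_rot: [-1.445, -2.789, 0.002]
contact_force: [0.3, 0.0, 0.2]
grip_width: 0.0855
grasp_force: 0.0
```

```bash
python3 - <<'E'
from m import *
go((.5895,.3135,.125),125.4);print(arm.observe()['joints'].round(2))
E
```

```text
pos [0.5902 0.3136 0.2139] yaw 125.23 tilt 0.07 -> shift cm [ 0.04 -0.05  8.89] turn -0.17
[-0.18  0.62 -0.63  1.73  0.43  0.94 -0.36]
```

Call:
{"method": "arm_command", "body": {"series": [[[0,0,2],-0.2,1],[[0,0,4],-0.2,1],[[0,0,6],-0.2,1],[[0,0,8],-0.2,1],[[0,0,8.9],-0.2,1],[[0,0,8.9],-0.2,1]]}}

```text
t: 12.9
position: [0.5902, 0.3137, 0.1252]
tool_rot: [1.44, 2.792, -0.001]
contact_force: [-0.6, -0.6, -0.3]
grip_width: 0.0853
grasp_force: 0.0
```

Call:
{"method": "arm_command", "body": {"series": [[[0,0,0],0,0.2],[[0,0,0],0,-0.2],[[0,0,0],0,-0.4],[[0,0,0],0,-0.5],[[0,0,0],0,-0.6],[[0,0,0],0,-0.7],[[0,0,0],0,-0.8],[[0,0,0],0,-1],[[0,0,0],0,-1],[[0,0,0],0,-1]], "force": 90}}

```text
t: 13.9
position: [0.5896, 0.3144, 0.1258]
tool_rot: [1.439, 2.792, 0.0]
contact_force: [-1.5, -1.7, 5.4]
grip_width: 0.0164
grasp_force: 88.5
```

```bash
python3 - <<'E'
from m import *
s=arm.observe();go((.5895,.3135,.125),125.4);print(s['contact_force'],s['moment'],s['grip_width'],s['grasp_force'],s['t'])
E
```

```text
pos [0.5896 0.3144 0.1258] yaw 125.48 tilt 0.02 -> shift cm [-0.07 -0.06  0.08] turn 0.08
[-1.5303877  -1.6615452   5.39974901] [-0.27983626  0.30383541 -0.23007597] 0.016400104179697346 88.52310419082642 13.9
```

Gripped at 16.4 mm. Lift slowly, gentle start.

Call:
{"method": "arm_command", "body": {"series": [[[0,0,-0.2],0,-1],[[0,0,-0.5],0,-1],[[0,0,-1],0,-1],[[0,0,-1.5],0,-1],[[0,0,-2],0,-1],[[0,0,-2.5],0,-1],[[0,0,-2.8],0,-1],[[0,0,-3],0,-1],[[0,0,-3],0,-1]]}}

```text
t: 14.8
position: [0.5897, 0.3145, 0.1556]
tool_rot: [1.439, 2.793, 0.0]
contact_force: [0.2, -0.4, -5.8]
grip_width: 0.0171
grasp_force: 87.9
```

```bash
python3 - <<'E'
from m import *
s=arm.observe();go((.5895,.3135,.27),125.4);print(s['contact_force'],s['moment'],s['grip_width'],s['grasp_force'])
a=snap('scene','s7')
cv2.imwrite('pics/c7.png',cv2.resize(a['pixels'][140:350,170:350],None,fx=2.8,fy=2.8,interpolation=cv2.INTER_CUBIC)[:,:,::-1])
E
```

```text
pos [0.5897 0.3145 0.1556] yaw 125.49 tilt 0.02 -> shift cm [ -0.07  -0.07 -11.44] turn 0.09
[ 0.17423467 -0.37940036 -5.80439947] [ 0.03055251 -0.04500385  0.00879315] 0.017092340820653584 87.94052481651306
```

View pics/c7.png

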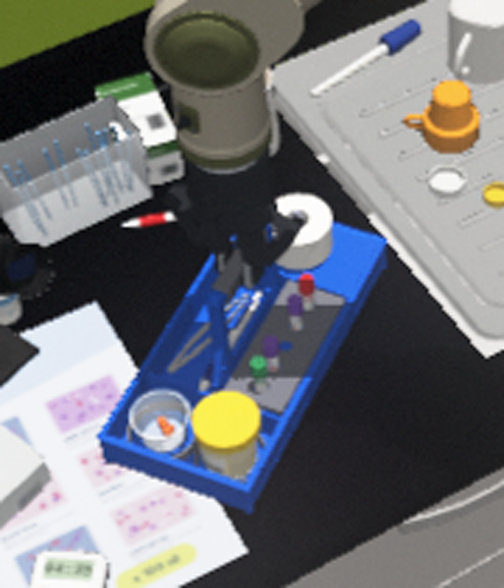

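The tray hangs level with the roll (crop 302,230), yellow cup (225,425) and tubes in place; weight 5.8 N, moments near zero. Lifting on to about 13 cm and holding.

Call:
{"method": "arm_command", "body": {"series": [[[0,0,-0.5],0,-1],[[0,0,-1.5],0,-1],[[0,0,-3],0,-1],[[0,0,-4.5],0,-1],[[0,0,-6],0,-1],[[0,0,-7.5],0,-1],[[0,0,-9],0,-1],[[0,0,-10],0,-1],[[0,0,-10.5],0,-1],[[0,0,-10.5],0,-1]]}}

```text
t: 15.85
position: [0.5898, 0.3146, 0.2609]
tool_rot: [1.438, 2.792, 0.001]
contact_force: [0.8, 0.2, -5.8]
grip_width: 0.017
grasp_force: 88.0
```

Call:
{"method": "arm_command", "body": {"series": [[[0,0,0],0,-1],[[0,0,0],0,-1],[[0,0,0],0,-1],[[0,0,0],0,-1],[[0,0,0],0,-1],[[0,0,0],0,-1],[[0,0,0],0,-1],[[0,0,0],0,-1],[[0,0,0],0,-1],[[0,0,0],0,-1]]}}

```text
t: 16.85
position: [0.5896, 0.3144, 0.2603]
tool_rot: [-1.438, -2.793, 0.0]
contact_force: [-0.7, -0.2, -5.9]
grip_width: 0.0169
grasp_force: 88.1
```

Call:
{"method": "arm_command", "body": {"series": [[[0,0,0],0,-1],[[0,0,0],0,-1],[[0,0,0],0,-1],[[0,0,0],0,-1],[[0,0,0],0,-1],[[0,0,0],0,-1],[[0,0,0],0,-1],[[0,0,0],0,-1],[[0,0,0],0,-1],[[0,0,0],0,-1]]}}

```text
t: 17.85
position: [0.5896, 0.3145, 0.2603]
tool_rot: [-1.439, -2.793, -0.0]
contact_force: [-0.5, -0.7, -6.8]
grip_width: 0.0169
grasp_force: 88.0
```

```bash
python3 - <<'E'
from m import *
s=arm.observe();print(s['t'],s['position'],s['contact_force'],s['moment'],s['grip_width'],s['grasp_force'])
a=snap('scene','s8');b=snap('top','t8')
cv2.imwrite('pics/c8.png',np.hstack([cv2.resize(a['pixels'][100:340,170:370],(400,480)),cv2.resize(b['pixels'][160:340,180:330],(400,480))])[:,:,::-1])
E
```

```text
17.85 [0.58960349 0.31448113 0.26026781] [-0.50767464 -0.68326153 -6.83776373] [-0.02642958 -0.03257823  0.01582876] 0.016911664411314253 88.0313515663147
```

View pics/c8.png

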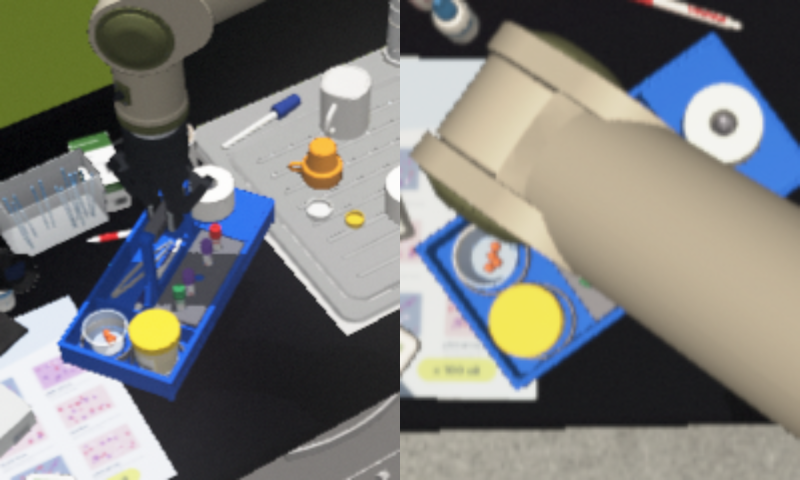

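The tray is held up and level, with the roll on its spindle (scene crop 212,192) and the yellow cup (155,335) and tubes in place. I'm handing in.

Call:
{"method": "arm_command", "body": {"series": [[[0,0,0],0,-1],[[0,0,0],0,-1],[[0,0,0],0,-1],[[0,0,0],0,-1],[[0,0,0],0,-1]]}}

```text
t: 18.45
position: [0.5896, 0.3144, 0.2602]
tool_rot: [-1.439, -2.793, 0.0]
contact_force: [0.7, 0.1, -6.5]
grip_width: 0.0163
grasp_force: 88.1
```

```bash
python3 -c "
from rig import workorder
print(workorder.close_job())"
```

```text
the job is handed in; nothing more can be done
None
```

The job is handed in, though no verdict came back: the label roll was seated on its spindle and released, and the arm was left holding the tray level and still by its handle, about 13 cm up at 18.5 s, with the roll, cup and tubes still in place in the last pictures.

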